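# Set the length stop of a glass-rod cutter with its knurled thumbwheel

## Task

Set the length stop of the bench rod cutter for the next batch: roll the knurled brass wheel under a fingertip, in as many strokes as it needs, until the gap has closed so far that the stop's face is level with the edge of the red gauge marker on the scale, the edge nearer the cutting wheels, then take your hand away. Move the stop by the wheel alone, without pushing on the stop itself, and leave the red marker, the cutting lever, the two jars and the graphite paddle as they are.

Things in the scene. Friction and masses are not known exactly. Their poses are not given: they have to be found in the camera images.
- cutter: bench glass-rod cutter, fixed: blue bed plate 130 x 370 mm, 16 mm high. Origin under the middle of the bed, on the bench; y is the feed axis (long side), z up; turned up to 0.35 rad about z from the world axes. V-trough for the rod at y = 65 to 180 mm, cutting plane at y = 40 mm; the gap runs from there in -y to the stop. Grey gear housing: x -30 to 30, y -146 to -54, top at z = 70 mm
- wheel: knurled brass thumbwheel, 56 mm in diameter, 16 mm wide; origin at its centre, 52 mm above the bench; it turns about the cutter's x (level). No end stops of its own, light friction (under 2 N at the rim), stays where it is left. A rack under its 28 mm pinion moves the stop half as far as the rim rolls: stroking the top of the rim towards the cutter's -y (away from the cutting plane) closes the gap, +y opens it
- wheel_top (a point): top of the thumbwheel's rim, mid-width, at (0, -100, 80) mm in the cutter's frame, with the cutter's axes; this point does not turn with the wheel. The rim stands 10 mm proud of a slot in the housing's top, showing about 43 mm of it along y; round grey bosses guard both its sides, 5 mm lower than the rim, out to x = -22 and 22 mm
- stop: steel stop of the cutter: plate 50 wide (x) x 10 thick (y) x 40 mm high, top at z = 60 mm, with two bars running back (-y) into the housing. Origin in the plane of its face (the side towards the cutting plane), axes as the cutter's. It slides along the cutter's y only; at the start its face stands 55 to 70 mm from the cutting plane
- stop_edge (a point): front (+y) edge of the black pointer that the stop carries out over the white scale, in the plane of the stop's face; x = -46, z = 58 mm in the cutter's frame, axes as the cutter's; only its y changes as the stop moves
- gauge_mark (a point): the gauge mark: cutting-plane side (+y) edge of the red marker block (16 x 10 x 6 mm) on the outer part of the scale; x = -52, z = 62 mm in the cutter's frame, axes as the cutter's; 26 to 42 mm from the cutting plane. The stop is set when stop_edge and gauge_mark have the same y in the cutter's frame
- lever_grip (a point): middle of the black rubber grip (22 mm thick, 77 mm long) of the cutting lever, which rises towards the cutter's -x side in the cutting plane; its end is about 170 mm above the bench. Sprung up, to be left alone
- jar_white_mid (a point): centre, half-way up, of a loose white jar, 60 mm in diameter and 75 mm high
- jar_red_mid (a point): centre, half-way up, of a loose glass jar with a red cap, 50 mm in diameter and 70 mm high
- paddle_mid (a point): middle of a loose graphite paddle lying flat: 45 x 75 x 12 mm black block with a wooden handle 16 mm thick, 210 mm long in all along its y axis, the block at its +y end

How it is judged:
On the way:
1. a fingertip bears on the knurled wheel (contact force between the fingers and wheel above 0.5 N), for 0.1 s.
At the end, for the whole second after the job is handed in: the stop's face stands within 2 mm of the gauge mark along the cutter's feed axis, either side, and is at rest (y of stop_edge in the frame of gauge_mark between -0.002 and 0.002 m and linear speed of stop below 0.002 m/s); the robot touches nothing.
It fails at once if the robot pushes on the stop itself (contact force between any of the fingers, the arm and stop above 1 N).
It fails at once if the red gauge marker is shifted (distance of gauge_mark from where it was at the start of the episode above 0.002 m).
It fails at once if the cutting lever is pushed (distance of lever_grip from where it was at the start of the episode above 0.02 m).
It fails at once if a jar or the paddle is moved or lifted (distance of any of jar_white_mid, jar_red_mid, paddle_mid from where it was at the start of the episode above 0.02 m).
It also fails if it takes over 61 s, if anything falls off the work surface, if the arm or the gripper's body presses on something with over 40 N, if the wrist force passes 120 N, or if a joint passes its speed limit or range.

## Robot

A 7-joint arm with a two-finger parallel gripper is mounted at the origin on the work surface. World frame = base frame: x ahead of the robot, y to its left, z up, the work surface at z = 0. Lengths are in m, angles in rad, forces in N, time in s.
With the tool pointing down it reaches from about 0.4 to 0.875 m from the base axis. Payload 19.3 kg.
Tool frame: the origin (TCP) lies at the very end of the fingers, on their centre line; the grasp point (between the pads) lies 19 mm behind it; z points along the fingers, y is the line along which they close (so a half turn about z gives the same grasp; the last joint's range is limited). The gripper opens to 85 mm and grips with 20 to 120 N. Pads are 22 mm wide; open, the fingers measure 114 mm over their backs; the gripper's body (76 mm by 85 mm) begins 54 mm behind the grasp point. The pads swing forward as they close: fully open they stand 13 mm farther back than shut.
Start: joints at [-1.346, 0.521, -0.036, 1.599, 0.021, 1.021, -0.113], TCP at [0.182, 0.598, 0.231] pointing down, gripper open.
Joint ranges: [-2.91, 2.91], [-0.3, 2.13], [-1.5, 1.42], [0.17, 2.43], [-1.26, 4.41], [0.16, 1.93], [-2.52, 2.52]. Speed limits (rad/s): [1.89, 1.89, 2.39, 2.39, 3.01, 3.01, 3.01].

## Interface

Orientations are given as [roll, pitch, yaw] about the fixed x, y, z axes, in that order (R = Rz(yaw) Ry(pitch) Rx(roll)).
In Python, from workcell import bot gives the robot as it stands.
- The arm moves only by the tool jog_arm, never from a script. Its argument "motion" is a list of rows, each a list of 5 numbers: the shift along the tool's x, y, z scaled (see below), then the turn about the tool's z scaled (see below), then the opening, from 0 (shut) to 1 (fully open). A call has 1 to 12 rows; each row shifts and turns the commanded pose from where the row before left it, along the tool's axes as they then stand; what a row does not reach is not made up. The controller multiplies each number of a shift by 30 mm and each number of a turn by 0.08 rad. A row lasts 1/10 s, in which the tool goes at most 50 mm and 8.59 degrees, less where a joint would pass 70% of its speed; a pose out of reach is approached as far as the arm can. A call with a number of a shift or a turn outside -1 to 1 is refused whole. A call with a gripper value outside its range is refused whole. The fingers move at their own pace and stop on an object; "newtons" is the grip in N (left out, the last holds). Time passes only in rows, so rows that do not move let the fingers close. It gives the time, the measured TCP pose, the force, the opening and the grip force at its end, in the units of the state.
- bot.observe(): the state, without advancing time (a new reading comes with each control period).
- bot.grab_frame(name): name is "scene" or "top" or "wrist"; returns a dict with "pixels" (384x512x3 uint8, red, green, blue), "fovy" (degrees; the focal length in pixels is half the picture's height over the tangent of half this angle, whatever the lens; pixels are square), "cx", "cy" (the principal point, pixels), "k1" (the pictures are not rectified: a ray, as slopes to the right and down, at radius r is drawn at 1 + k1 r^2 times it, then the intrinsics apply), "rvec" (rotation vector, rad) and "tvec" (3), from world to camera coordinates, as OpenCV has them; the wrist camera has in their place "mount" (4x4, takes a point from camera to tool coordinates, whose origin is the TCP and whose axes are the flange's). Camera axes: x right, y down, z forward; pixel columns grow to the right and rows downward; lengths in m; the calibration is good to about 2 mm. A picture is of the moment at which its call begins: read the wrist's pose just before it. There is no depth.
- bot.job_done(): hands the job in; it is judged then, once.
The state is a dict: "clock": time; "qpos": joint angles; "qd": joint speeds; "joint_efforts": joint torques, N m; "position": TCP position; "tool_rot": TCP orientation; "force": force on the tool from outside, world axes, zero at the start; "moment": the same for the moment, N m; "grip_width": finger opening in m; "finger_force": force on a finger pad.
Only numpy, scipy, OpenCV 4.12 (cv2) and the standard library are available. Lean on these libraries where they do the work, as an engineer would, in place of code of your own. Each camera call takes 0.05 s, during which the arm holds its last target. There are 200 camera calls.

## Working session

There is one attempt and no reset: what is moved stays moved. The work goes in short steps, Python scripts to look and compute and a tool call to move; the robot and the scene stay as the last step left them, time stands still between calls to the robot, and variables do not carry over. Pictures are saved under pics/ and viewed, at most 10 in all, crops included, and the job is handed in when it is done.

Besides the shell and the picture viewer there is one more tool, called after "Call:" as name([rows], argument=value, ...), one row to a line, values as JSON. jog_arm: Moves the arm, as the interface text tells. Shifts and turns lie within -1 to 1; 1 stands for 30 mm of shift or 0.08 rad of turn. Its arguments: {"type":"object","properties":{"motion":{"type":"array","items":{"type":"array","items":{"type":"number"}}},"newtons":{"type":"number"}},"required":["motion"]}

```bash
mkdir -p pics; cat > h.py <<'E'
import numpy as np,cv2
from workcell import bot
from scipy.spatial.transform import Rotation as R
def grab(n,fn=None):
    s=bot.observe(); f=bot.grab_frame(n); f['s']=s
    if fn: cv2.imwrite('pics/'+fn,f['pixels'][:,:,::-1])
    H=f['pixels'].shape[0]; fl=H/2/np.tan(np.radians(f['fovy'])/2); f['fl']=fl
    if 'mount' in f:
        T=np.eye(4);T[:3,:3]=R.from_euler('xyz',s['tool_rot']).as_matrix();T[:3,3]=s['position']
        M=T@np.array(f['mount']); f['C']=M[:3,3]; f['Rwc']=M[:3,:3]
    else:
        Rm=cv2.Rodrigues(np.array(f['rvec'],float))[0]; f['Rwc']=Rm.T; f['C']=-Rm.T@np.array(f['tvec']).ravel()
    return f
def ray(f,u,v):
    x=(u-f['cx'])/f['fl'];y=(v-f['cy'])/f['fl']; a,b=x,y
    for _ in range(20):
        k=1+f['k1']*(a*a+b*b); a,b=x/k,y/k
    return f['Rwc']@np.array([a,b,1.])
def onz(f,u,v,z):
    d=ray(f,u,v); return f['C']+d*(z-f['C'][2])/d[2]
def proj(f,P):
    c=f['Rwc'].T@(np.array(P)-f['C']); a,b=c[0]/c[2],c[1]/c[2]; k=1+f['k1']*(a*a+b*b)
    return np.array([f['cx']+f['fl']*a*k,f['cy']+f['fl']*b*k])
def two(f,p,g,q):
    a,b=ray(f,*p),ray(g,*q); t=np.linalg.lstsq(np.c_[a,-b],g['C']-f['C'],rcond=None)[0]
    P,Q=f['C']+a*t[0],g['C']+b*t[1]; return (P+Q)/2,np.linalg.norm(P-Q)
E
python3 - <<'E'
from h import *
print(bot.observe())
for n in('top','scene'):
    f=grab(n,n+'.png'); print(n,f['C'],f['fl'])
a=cv2.imread('pics/top.png');b=cv2.imread('pics/scene.png')
E
```

```text
{'clock': 0.0, 'qpos': array([-1.3461973 ,  0.52198866, -0.03633059,  1.60000794,  0.02117001,
        1.02108422, -0.11279234]), 'qd': array([ 0.00028778,  0.00034737,  0.00100407,  0.00158303, -0.0009745 ,
        0.00070402, -0.0015862 ]), 'joint_efforts': array([ 5.66239905e-04, -9.27106977e+01,  1.97969735e+00, -3.69940495e+01,
        1.78325531e-02,  8.03775445e-03, -4.62528618e-06]), 'position': array([0.18152036, 0.59771024, 0.23074151]), 'tool_rot': array([-3.14048928e+00,  5.14604119e-05,  2.84677842e+00]), 'force': array([ 0.1268496 , -0.10170438, -0.59789191]), 'moment': array([ 0.00323706, -0.03046926,  0.0085715 ]), 'finger_force': 0.0, 'grip_width': 0.08535195869566473}
top [0.54355673 0.08924526 0.80614632] 435.6513509074809
scene [1.11632882 0.02765747 0.59900745] 435.79742735333105
```

View pics/top.png

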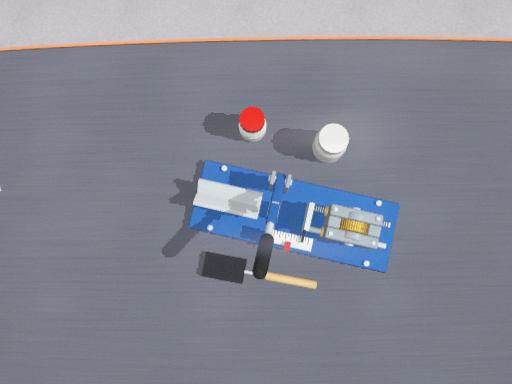

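View pics/scene.png

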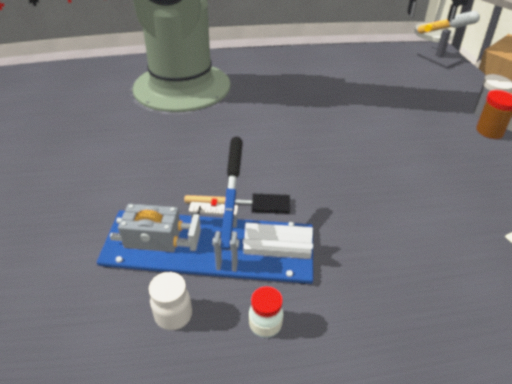

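The top view shows the cutter with the wheel at about (354,226), the red marker at (288,246), the stop at about (309,222) and the trough on the left. The white jar is at (332,140) and the red-capped jar at (252,122). The scene view agrees.

```bash
python3 - <<'E'
from h import *
f=grab('top'); im=f['pixels'].astype(int); r,g,b=im[...,0],im[...,1],im[...,2]
m=((b>90)&(b>r+50)&(b>g+30)).astype(np.uint8)
m=cv2.morphologyEx(m,cv2.MORPH_OPEN,np.ones((2,2)))
p=np.argwhere(m)[:,::-1]
W=np.array([onz(f,u,v,.016)[:2] for u,v in p]).astype(np.float32)
rc=cv2.minAreaRect(W); print('bed',rc)
c=np.array(rc[0]); box=cv2.boxPoints(rc)
e=[box[1]-box[0],box[2]-box[1]]; L=max(e,key=np.linalg.norm); L=L/np.linalg.norm(L); L*=np.sign(L[1])
yaw=np.arctan2(-L[0],L[1]); print('yaw',yaw)
Rz=R.from_euler('z',yaw).as_matrix()
def loc(P): return (Rz.T@(np.array(P)-np.r_[c,0]))
m=(r>120)&(g<60)&(b<60); p=np.argwhere(m)[:,::-1]; p=p[(p[:,1]>200)]
print('red',p.mean(0),loc(onz(f,*p.mean(0),.062)), len(p))
m=(r>150)&(g>90)&(b<70)&(r-b>90); p=np.argwhere(m)[:,::-1]; p=p[(p[:,0]>335)&(p[:,1]<240)]
print('brass',p.mean(0),loc(onz(f,*p.mean(0),.078)),len(p))
wt=np.r_[c,0]+Rz@[0,-.1,.08]; print('wheel_top',wt,proj(f,wt), 'reach',np.hypot(*wt[:2]))
for n,u,v,z in(('white',332,133,.075),('redjar',252,118,.07)): P=onz(f,u,v,z);print(n,P,loc(P))
np.savez('cut.npz',c=c,yaw=yaw)
big=cv2.resize(f['pixels'][140:290,180:410],None,fx=3.4,fy=3.4,interpolation=cv2.INTER_CUBIC)
cv2.imwrite('pics/topcrop.png',big[:,:,::-1])
s=bot.observe();print(s['tool_rot'])
E
```

```text
bed ((0.6024079322814941, 0.029787331819534302), (0.3685137927532196, 0.13538508117198944), 76.13987731933594)
yaw -0.24190494
red [nan nan] [nan nan nan] 0
brass [350.55  226.075] [-0.00355027 -0.09042255  0.078     ] 40
wheel_top [ 0.57845268 -0.06730101  0.08      ] [356.79133893 225.21761314] reach 0.5823546401495449
white [ 0.73802669 -0.03183131  0.075     ] [ 0.1464309 -0.0273367  0.075    ]
redjar [0.76831226 0.10559773 0.07      ] [0.14291318 0.11334585 0.07      ]
[-3.14074577e+00  6.44484414e-05  2.84674929e+00]<stdin>:14: RuntimeWarning: Mean of empty slice.
  ret = um.true_divide(
```

View pics/topcrop.png

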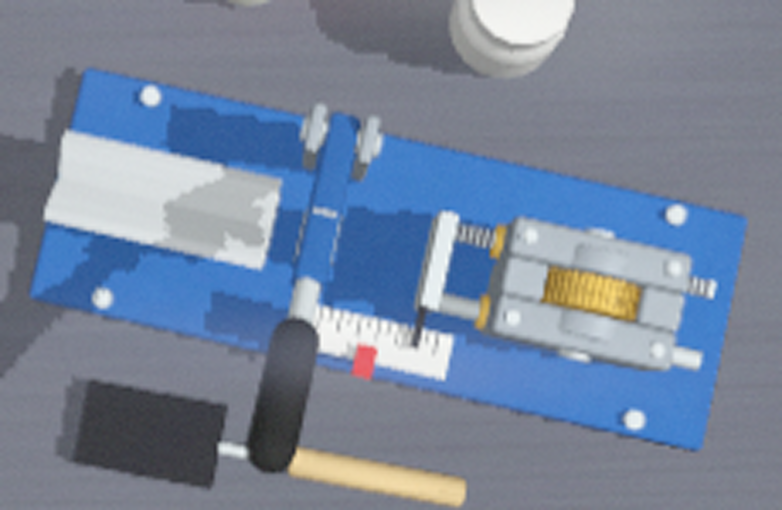

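The crop confirms the layout. The pointer's front edge is near crop (417,345) and the red marker's left edge near (356,360), and nothing stands above the path. I'll move over the wheel with the fingers shut.

Call:
jog_arm([
  [-1, -0.91, 0, 0, 0],
  [-1, -0.91, 0, 0, 0],
  [-1, -0.91, 0, 0, 0],
  [-1, -0.91, 0, 0, 0],
  [-1, -0.91, 0, 0, 0],
  [-1, -0.91, 0, 0, 0],
  [-1, -0.91, 0, 0, 0],
  [-1, -0.91, 0, 0, 0],
  [-1, -0.91, 0, 0, 0],
  [-1, -0.91, 0, 0, 0],
  [-1, -0.91, 0, 0, 0],
  [0, 0, 0, 0, 0],
])

```text
clock: 1.35
position: [0.4122, 0.2103, 0.2314]
tool_rot: [-3.141, 0.001, 2.841]
force: [-1.5, 1.2, 0.3]
grip_width: 0.0002
finger_force: 0.0
```

```bash
python3 - <<'E'
from h import *
f=grab('top')
q=[(86,68),(746,215),(703,450),(32,297)]
P=np.array([onz(f,(u+.5)/3.4+179.5,(v+.5)/3.4+139.5,.016) for u,v in q])
print(P.round(4),P.mean(0)); d=P[0]-P[1]+P[3]-P[2]; print('yaw',np.arctan2(-d[0],d[1]),[np.linalg.norm(P[i]-P[i-1]) for i in range(4)])
yaw=np.arctan2(-d[0],d[1]);c=P.mean(0);c[2]=0
wt=c+R.from_euler('z',yaw).apply([0,-.1,.08]);print(wt, (proj(f,wt)-[180,140])*3.4)
np.savez('cut.npz',c=c[:2],yaw=yaw)
for u,v in((593,291),): print('brass centre by eye',onz(f,u/3.4+180,v/3.4+140,.08))
s=bot.observe();print(s['clock'],s['position'],s['tool_rot'],s['qpos'])
E
```

```text
[[ 0.7072  0.1948  0.016 ]
 [ 0.6211 -0.1609  0.016 ]
 [ 0.4959 -0.1323  0.016 ]
 [ 0.5832  0.2242  0.016 ]] [0.60185822 0.03145112 0.016     ]
yaw -0.2389257597075637 [np.float64(0.12744475874080977), np.float64(0.3660595814445298), np.float64(0.12843440952694452), np.float64(0.36701687778406267)]
[ 0.57819232 -0.06570815  0.08      ] [597.89474677 290.32699075]
brass centre by eye [ 0.5779048  -0.06327337  0.08      ]
1.4 [0.41107163 0.21266457 0.23129571] [-3.14116746e+00  2.72423201e-04  2.84264597e+00] [-0.68487834  0.26487809  0.09541125  2.0144882  -0.03217804  0.86379142
  0.69998376]
```

Call:
jog_arm([
  [0, 0, 0, -0.75, 0],
  [-0.95, -0.91, 0, 0, 0],
  [-0.95, -0.91, 0, 0, 0],
  [-0.95, -0.91, 0, 0, 0],
  [-0.95, -0.91, 0, 0, 0],
  [-0.95, -0.91, 0, 0, 0],
  [-0.95, -0.91, 0, 0, 0],
  [-0.95, -0.91, 0, 0, 0],
  [-0.95, -0.91, 0, 0, 0],
  [0, 0, 1, 0, 0],
  [0, 0, 1, 0, 0],
  [0, 0, 0, 0, 0],
])

```text
clock: 2.6
position: [0.5792, -0.0496, 0.168]
tool_rot: [-3.141, -0.006, 2.908]
force: [0.1, -0.4, 0.3]
grip_width: -0.0
finger_force: 0.0
```

```bash
python3 - <<'E'
from h import *
f=grab('wrist','w1.png'); s=f['s'];print(s['position'],s['tool_rot'],s['force'],f['C'])
z=np.load('cut.npz');print(proj(f,[0.578,-0.065,.08]))
E
```

```text
[ 0.57918992 -0.04963805  0.16798846] [-3.14053559 -0.00570594  2.90765547] [ 0.06409974 -0.36183148  0.31920189] [ 0.50001225 -0.03020037  0.31060797]
[243.56438726 200.79505838]
```

View pics/w1.png

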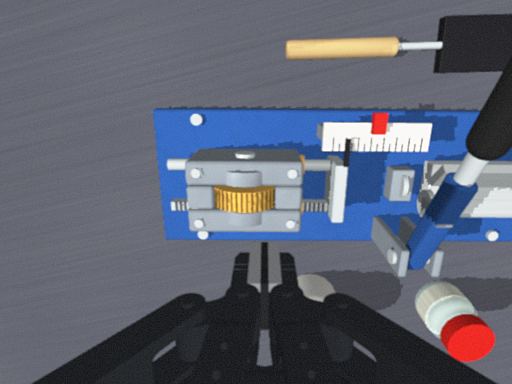

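The wrist view shows the wheel at (244,200), where I predicted it. The pointer's right edge is near (351,152) and the red marker's right edge near (388,123). Next I'll measure the gap between them.

```bash
cat > gap.py <<'E'
from h import *
def cross(x,p,lv):
    i=np.where((p[:-1]-lv)*(p[1:]-lv)<=0)[0]; return [x[k]+(lv-p[k])/(p[k+1]-p[k]) for k in i if p[k]!=p[k+1]]
def gap():
    f=grab('wrist'); im=f['pixels'].astype(float); z=np.load('cut.npz')
    Ri=R.from_euler('z',-float(z['yaw'])); o=np.r_[z['c'],0]
    loc=lambda P:Ri.apply(P-o); wld=lambda q:Ri.inv().apply(q)+o
    red=im[...,0]-im[...,1]; m=(red>100).astype(np.uint8)
    pm=proj(f,wld([-.052,.005,.062])) # expected area
    n,l,st,ce=cv2.connectedComponentsWithStats(m)
    k=min([i for i in range(1,n) if st[i,4]>30],key=lambda i:np.hypot(*(ce[i]-pm)))
    x0,y0,w,h,_=st[k]; ys=range(y0+3,y0+h-3); E=[]
    for y in ys:
        xs=np.arange(x0+w-6,x0+w+6); p=red[y,xs]; lv=(p[:3].mean()+p[-3:].mean())/2
        c=cross(xs,p,lv); E+=[(c[0],y)] if c else []
    ry=np.median([loc(onz(f,a,b,.062))[1] for a,b in E])
    # pointer: dark run along rows x=-.046 frame, z .058
    g=im.mean(2); G=[]
    for X in np.arange(-.045,-.0405,.0005):
        yy=np.arange(-.05,.03,.0002); uv=np.array([proj(f,wld([X,t,.058])) for t in yy],np.float32)
        p=cv2.remap(g.astype(np.float32),uv[:,0].reshape(1,-1),uv[:,1].reshape(1,-1),cv2.INTER_LINEAR)[0]
        j=p.argmin(); q=p[j:j+40]; lv=(q.min()+np.max(q[:30]))/2
        c=cross(yy[j:j+40],q,lv); 
        if c: G.append(yy[j+np.where(q>lv)[0][0]])
    py=np.median(G)
    print('mark px',np.median(E,0),'mark x,y',loc(onz(f,*np.median(E,0),.062))[:2].round(4),'pointer y',py.round(4),'spread',np.std(G).round(4),'px',proj(f,wld([-.043,py,.058])),'GAP mm',round((ry-py)*1e3,2))
    s=f['s'];print(s['clock'],'tcp loc',loc(s['position']).round(4),s['force'].round(2),'tool yaw err',s['tool_rot'][2]-np.pi-float(z['yaw']))
    return f
if __name__=='__main__': gap()
E
python3 gap.py
```

```text
mark px [385.60891089 121.        ] mark x,y [-0.057   0.0088] pointer y -0.0162 spread 0.0071 px [349.94504343 138.30776056] GAP mm 25.11
2.65 tcp loc [-0.0018 -0.084   0.1703] [0.18 0.02 0.94] tool yaw err 0.0050904529211416305
```

```bash
python3 - <<'E'
from h import *
f=grab('wrist'); im=f['pixels']; g=im.mean(2).astype(int)
for y in range(134,164,2): print(y,g[y,340:360])
print(im[160,344:356].tolist())
cv2.imwrite('pics/c1.png',cv2.resize(im[100:190,310:410],None,fx=6,fy=6,interpolation=cv2.INTER_CUBIC)[:,:,::-1])
E
```

```text
134 [247 248 250 248 214 151 176 205 206 206 210 201 193 192 206 212 210 182
 223 247]
136 [247 248 249 232 142  53  33  29  38  91 162 190 206 233 250 251 231 185
 225 249]
138 [248 250 252 219 115  42  37  43  61 116 169 191 209 236 251 249 213 168
 230 248]
140 [247 251 253 218 110  43  46  40  68 112 116 147 178 216 242 245 214 191
 237 249]
142 [248 251 254 216 101  38  38  40  62 105 117 159 188 210 238 247 207 201
 239 249]
144 [250 252 245 183  78  39  45  48  59  94 112 159 193 208 238 231 182 222
 250 249]
146 [252 253 232 163  74  38  40  44  67  83 115 156 184 196 232 225 184 218
 251 251]
148 [ 74  76  66  46  38  39  36  46  56  72  86  88  83  82  86  77  80 105
 120 122]
150 [80 79 71 52 39 46 41 50 63 80 83 85 86 82 78 82 85 88 87 85]
152 [78 82 66 49 43 39 42 50 66 81 83 86 79 81 80 87 83 89 84 84]
154 [89 81 66 44 39 38 44 59 72 86 85 81 83 90 75 83 85 87 80 83]
156 [105  91  67  47  40  41  38  57  75  81  88  87  85  84  84  79  86  86
  84  82]
158 [111 103  75  47  29  41  41  56  72  82  84  80  88  85  86  83  82  87
  84  83]
160 [119 103  60  36  33  43  42  60  79  84  80  84  86  83  85  85  89  80
  81  85]
162 [225 209 176 140 138 116  84  74  85  83  87  85  84  84  88  89  82  81
  86  80]
[[31, 31, 37], [41, 45, 45], [39, 43, 45], [44, 54, 82], [43, 71, 123], [39, 76, 137], [35, 72, 135], [38, 76, 139], [43, 79, 138], [41, 74, 135], [42, 78, 137], [39, 79, 138]]
```

View pics/c1.png

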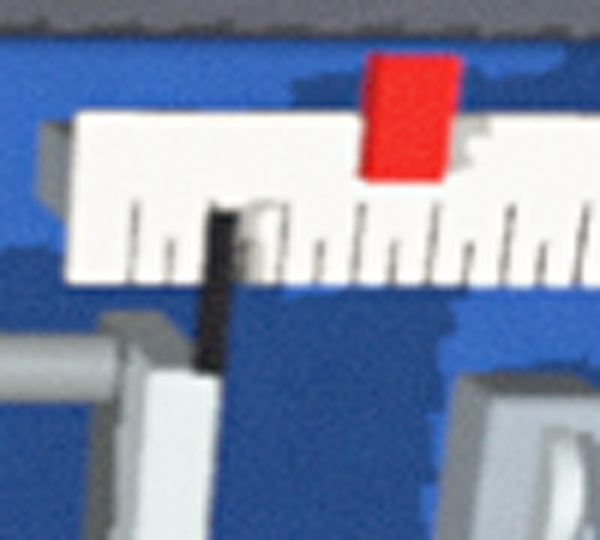

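Call:
jog_arm([
  [-0.04, 0.1, 1, 0, 0],
  [0, 0, 1, 0, 0],
  [0, 0, 0.5, 0, 0],
  [0, 0, 0, 0, 0],
  [0, 0, 0, 0, 0],
])

```text
clock: 3.25
position: [0.5836, -0.0481, 0.0977]
tool_rot: [3.141, 0.001, 2.907]
force: [0.0, -0.5, 1.1]
grip_width: 0.0001
finger_force: 0.0
```

```bash
sed -i 's/np.arange(-.045,-.0405,.0005)/np.arange(-.036,-.029,.0005)/; s/g=im.mean(2); G=/g=im[...,2]; G=/; s/-.05,.03,.0002/-.03,.03,.0002/; s/j=p.argmin(); q/j=np.where(p<(p.min()+25))[0][-1]; q/; s/(q.min()+np.max(q\[:30\]))/(q[0]+np.median(q[10:30]))/' gap.py; python3 gap.py
```

```text
mark px [429.08139535 130.        ] mark x,y [-0.057   0.0089] pointer y -0.0158 spread 0.0004 px [378.74510861 153.3461446 ] GAP mm 24.81
3.25 tcp loc [ 0.0011 -0.0816  0.0977] [ 0.05 -0.54  1.1 ] tool yaw err 0.004054281739628185
```

Call:
jog_arm([
  [0, 0, 0.5, 0, 0],
  [0, 0, 0.07, 0, 0],
  [0, 0, 0, 0, 0],
  [0, 0, 0, 0, 0],
])

```text
clock: 3.7
position: [0.583, -0.0481, 0.0795]
tool_rot: [-3.142, 0.0, 2.907]
force: [0.5, 0.7, -0.3]
grip_width: 0.0002
finger_force: 0.0
```

Call:
jog_arm([
  [0, -0.2, 0, 0, 0],
  [0, 0, 0.03, 0, 0],
  [0, 0, 0, 0, 0],
])

```text
clock: 4.0
position: [0.5818, -0.0541, 0.079]
tool_rot: [3.141, 0.001, 2.906]
force: [-2.8, 2.2, 9.8]
grip_width: 0.0001
finger_force: 4.9
```

Call:
jog_arm([
  [0, 0, 0.03, 0, 0],
  [0, 0, 0, 0, 0],
])

```text
clock: 4.2
position: [0.582, -0.0535, 0.0786]
tool_rot: [3.14, 0.001, 2.907]
force: [-3.8, 4.8, 18.9]
grip_width: -0.0002
finger_force: 9.1
```

Call:
jog_arm([
  [0, -0.13, 0, 0, 0],
  [0, -0.13, 0, 0, 0],
  [0, -0.13, 0, 0, 0],
  [0, -0.13, 0, 0, 0],
  [0, -0.13, 0, 0, 0],
  [0, 0, 0, 0, 0],
])

```text
clock: 4.8
position: [0.5772, -0.0741, 0.0792]
tool_rot: [-3.142, 0.001, 2.905]
force: [-9.3, -2.2, 31.1]
grip_width: 0.0001
finger_force: 15.4
```

```bash
python3 gap.py
```

```text
mark px [500.32364652 135.5       ] mark x,y [-0.057   0.0088] pointer y nan spread nan px [nan nan] GAP mm nan
4.8 tcp loc [ 0.001  -0.1084  0.0792] [-9.28 -2.24 31.1 ] tool yaw err 0.0027729878736600932
  return _methods._mean(a, axis=axis, dtype=dtype,
  ret = ret.dtype.type(ret / rcount)
  ret = ret.dtype.type(ret / rcount)
  ret = _var(a, axis=axis, dtype=dtype, out=out, ddof=ddof,
  arrmean = um.true_divide(arrmean, div, out=arrmean,
  ret = ret.dtype.type(ret / rcount)
```

Call:
jog_arm([
  [0, 0, -0.5, 0, 0],
  [0, 0.3, -0.5, 0, 0],
  [0, 0.6, 0, 0, 0],
  [0, 0, 0, 0, 0],
])

```text
clock: 5.25
position: [0.584, -0.0444, 0.1082]
tool_rot: [3.14, 0.001, 2.909]
force: [-0.3, 0.2, 0.1]
grip_width: 0.0001
finger_force: 0.0
```

```bash
python3 gap.py 2>/dev/null
```

```text
mark px [413.63818027 128.5       ] mark x,y [-0.057   0.0088] pointer y -0.0058 spread 0.0004 px [383.20265971 150.72423895] GAP mm 14.71
5.25 tcp loc [ 0.0006 -0.0779  0.1082] [-0.34  0.23  0.14] tool yaw err 0.006388799274146373
```

Call:
jog_arm([
  [0, -0.25, 0.5, 0, 0],
  [0, 0, 0.45, 0, 0],
  [0, 0, 0.02, 0, 0],
  [0, 0, 0, 0, 0],
])

```text
clock: 5.7
position: [0.582, -0.0532, 0.0786]
tool_rot: [3.14, 0.001, 2.907]
force: [-0.9, 5.4, 14.9]
grip_width: -0.0002
finger_force: 7.6
```

Call:
jog_arm([
  [0, -0.13, 0, 0, 0],
  [0, -0.13, 0, 0, 0],
  [0, -0.13, -0.01, 0, 0],
  [0, -0.13, -0.01, 0, 0],
  [0, -0.13, 0, 0, 0],
  [0, 0, 0, 0, 0],
  [0, 0, -0.5, 0, 0],
  [0, 0.3, -0.5, 0, 0],
  [0, 0.6, 0, 0, 0],
  [0, 0, 0, 0, 0],
])

```text
clock: 6.7
position: [0.5838, -0.0443, 0.1095]
tool_rot: [3.14, 0.0, 2.909]
force: [0.3, -0.7, -0.8]
grip_width: -0.0004
finger_force: 0.0
```

```bash
python3 gap.py 2>/dev/null
```

```text
mark px [412.72357396 128.5       ] mark x,y [-0.057   0.0088] pointer y 0.0038 spread 0.0005 px [398.14196766 150.81177807] GAP mm 5.12
6.7 tcp loc [ 0.0004 -0.0779  0.1095] [ 0.27 -0.7  -0.82] tool yaw err 0.0063181322734738865
```

Call:
jog_arm([
  [0, -0.25, 0.5, 0, 0],
  [0, 0, 0.49, 0, 0],
  [0, 0, 0.02, 0, 0],
  [0, 0, 0, 0, 0],
  [0, -0.12, 0, 0, 0],
  [0, -0.12, 0, 0, 0],
  [0, -0.11, 0, 0, 0],
  [0, 0, 0, 0, 0],
  [0, 0, -0.5, 0, 0],
  [0, 0.3, -0.5, 0, 0],
  [0, 0.3, 0, 0, 0],
  [0, 0, 0, 0, 0],
])

```text
clock: 7.95
position: [0.5834, -0.0453, 0.1083]
tool_rot: [3.141, -0.0, 2.908]
force: [0.6, -0.4, 0.2]
grip_width: 0.0001
finger_force: 0.0
```

```bash
python3 gap.py 2>/dev/null
```

```text
mark px [415.30545858 129.5       ] mark x,y [-0.0568  0.0089] pointer y 0.0086 spread 0.0006 px [408.45502364 151.55604798] GAP mm 0.33
7.95 tcp loc [ 0.0002 -0.0789  0.1083] [ 0.55 -0.36  0.19] tool yaw err 0.0055493594549994585
```

Call:
jog_arm([
  [0, 0, -1, 0, 0],
  [0, 0, -1, 0, 0],
  [0, 0, -1, 0, 0],
  [0, 0, 0, 0, 0],
  [0, 0, 0, 0, 0],
])

```text
clock: 8.5
position: [0.5831, -0.0469, 0.1982]
tool_rot: [-3.141, -0.0, 2.906]
force: [-0.5, -0.3, -0.2]
grip_width: 0.0002
finger_force: 0.0
```

```bash
python3 - <<'E' 2>/dev/null
from gap import *
f=gap()
from h import *
z=np.load('cut.npz'); u,v=proj(f,R.from_euler('z',float(z['yaw'])).apply([-.046,.009,.06])+np.r_[z['c'],0]).astype(int)
cv2.imwrite('pics/c2.png',cv2.resize(f['pixels'][v-35:v+45,u-50:u+50],None,fx=6,fy=6,interpolation=cv2.INTER_CUBIC)[:,:,::-1])
E
```

```text
mark px [370.29501916 114.        ] mark x,y [-0.0572  0.009 ] pointer y 0.0081 spread 0.0002 px [366.08009486 130.26111819] GAP mm 0.9
8.5 tcp loc [ 0.0003 -0.0806  0.1982] [-0.49 -0.32 -0.15] tool yaw err 0.0037996850565301665
```

View pics/c2.png

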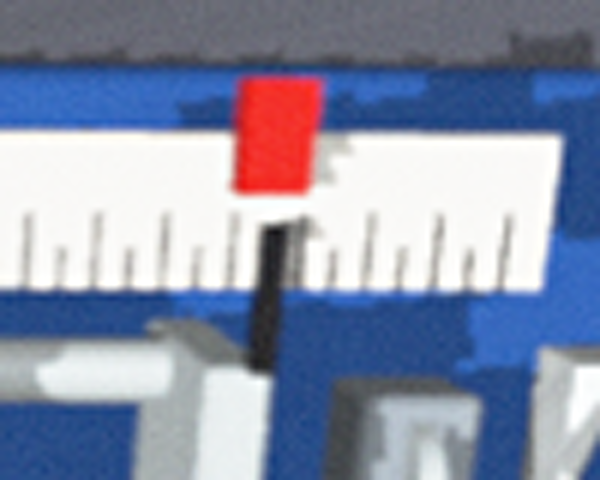

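The picture shows the pointer just left of the marker's right edge, by an amount that fits the height difference between them. To remove that parallax I'll look from straight above the mark.

Call:
jog_arm([
  [0, 0, -1, 0, 0],
  [0, 0, -1, 0, 0],
  [0, 1, 0, 0, 0],
  [0, 1, 0, 0, 0],
  [0, 1, 0, 0, 0],
  [0, 0, 0, 0, 0],
  [0, 0, 0, 0, 0],
])

```text
clock: 9.25
position: [0.6037, 0.0411, 0.257]
tool_rot: [-3.14, -0.002, 2.908]
force: [-0.6, -0.2, -0.1]
grip_width: -0.0001
finger_force: 0.0
```

```bash
python3 - <<'E' 2>/dev/null
from gap import *
f=gap()
from h import *
z=np.load('cut.npz'); Rz=R.from_euler('z',float(z['yaw']));o=np.r_[z['c'],0]
print('cam loc',Rz.inv().apply(f['C']-o))
u,v=proj(f,Rz.apply([-.046,.009,.06])+o).astype(int); print(u,v)
cv2.imwrite('pics/c3.png',cv2.resize(f['pixels'][v-35:v+35,u-40:u+40],None,fx=8,fy=8,interpolation=cv2.INTER_CUBIC)[:,:,::-1])
E
```

```text
mark px [263.58237133 109.5       ] mark x,y [-0.057   0.0093] pointer y 0.0073 spread 0.0001 px [261.62468256 123.00465637] GAP mm 1.98
9.25 tcp loc [-0.0005  0.0098  0.257 ] [-0.63 -0.18 -0.07] tool yaw err 0.005065960435373662
cam loc [-0.08253935  0.00999408  0.3993636 ]
263 120
```

View pics/c3.png

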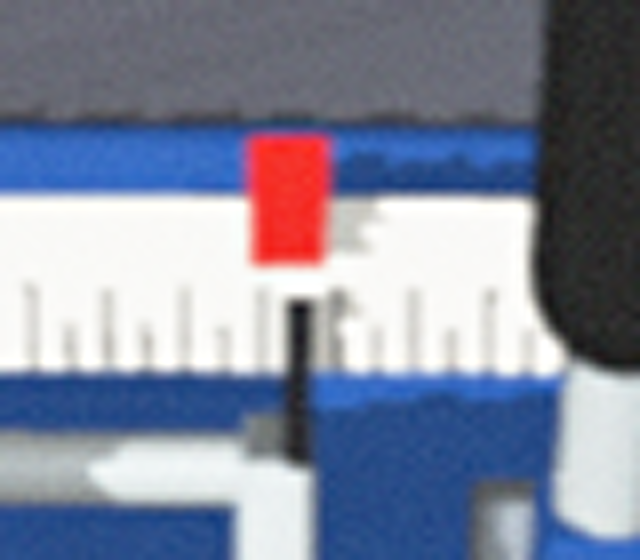

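From straight above, the pointer's right edge is at crop x≈313 and the marker's at ≈329, so about 1.9 mm remains. This view is free of parallax, so I trust it over the slanted ones. One more short stroke of about 3.3 mm at the rim is needed.

Call:
jog_arm([
  [0, -1, 0, 0, 0],
  [0, -1, 0, 0, 0],
  [0, -1, 0, 0, 0],
  [0, -0.33, 1, 0, 0],
  [0, 0, 1, 0, 0],
  [0, 0, 1, 0, 0],
  [0, 0, 1, 0, 0],
  [0, 0, 1, 0, 0],
  [0, 0, 0.4, 0, 0],
  [0, 0, 0.4, 0, 0],
  [0, 0, 0, 0, 0],
  [0, 0, 0, 0, 0],
])

```text
clock: 10.5
position: [0.5814, -0.0565, 0.0854]
tool_rot: [3.142, 0.001, 2.906]
force: [0.6, 0.3, 0.5]
grip_width: 0.0
finger_force: 0.0
```

Call:
jog_arm([
  [0, 0, 0.18, 0, 0],
  [0, 0, 0.04, 0, 0],
  [0, 0, 0, 0, 0],
])

```text
clock: 10.8
position: [0.582, -0.0558, 0.0793]
tool_rot: [3.141, 0.002, 2.907]
force: [-0.6, 1.8, 14.3]
grip_width: -0.0002
finger_force: 6.5
```

Call:
jog_arm([
  [0, -0.06, 0, 0, 0],
  [0, -0.06, 0, 0, 0],
  [0, 0, 0, 0, 0],
  [0, 0, -1, 0, 0],
  [0, 0, -1, 0, 0],
  [0, 0, -1, 0, 0],
  [0, 0, -1, 0, 0],
  [0, 0, -1, 0, 0],
  [0, 0, -1, 0, 0],
  [0, 1, 0, 0, 0],
  [0, 1, 0, 0, 0],
  [0, 1, 0, 0, 0],
])

```text
clock: 12.0
position: [0.6013, 0.0289, 0.2588]
tool_rot: [3.141, 0.001, 2.906]
force: [-0.3, -0.0, 0.2]
grip_width: 0.0001
finger_force: 0.0
```

Call:
jog_arm([
  [0, 0.3, 0, 0, 0],
  [0, 0, 0, 0, 0],
  [0, 0, 0, 0, 0],
])

```text
clock: 12.3
position: [0.603, 0.0354, 0.2582]
tool_rot: [-3.141, 0.0, 2.906]
force: [-0.2, 0.1, -0.5]
grip_width: -0.0002
finger_force: 0.0
```

```bash
python3 - <<'E' 2>/dev/null
from gap import *
f=gap()
from h import *
z=np.load('cut.npz'); Rz=R.from_euler('z',float(z['yaw']));o=np.r_[z['c'],0]
u,v=proj(f,Rz.apply([-.046,.009,.06])+o).astype(int)
cv2.imwrite('pics/c4.png',cv2.resize(f['pixels'][v-35:v+35,u-40:u+40],None,fx=8,fy=8,interpolation=cv2.INTER_CUBIC)[:,:,::-1])
E
```

```text
mark px [268.86763237 108.5       ] mark x,y [-0.0568  0.0092] pointer y 0.009 spread 0.0005 px [268.53554394 121.81051769] GAP mm 0.18
12.3 tcp loc [2.000e-04 4.100e-03 2.582e-01] [-0.19  0.09 -0.51] tool yaw err 0.0032493648232351235
```

View pics/c4.png

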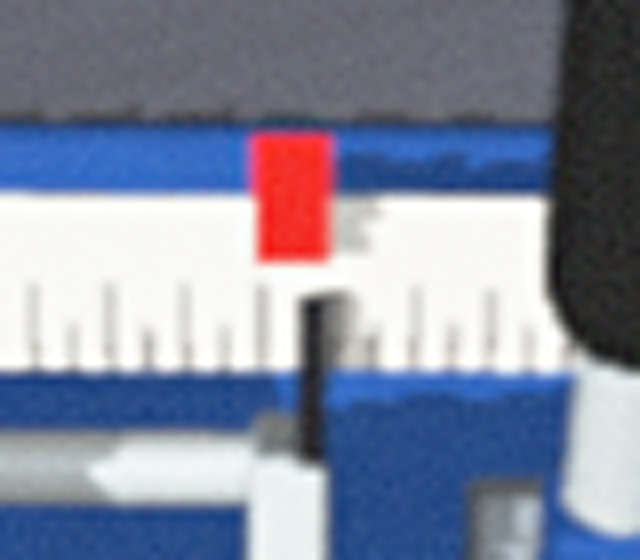

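The pointer's edge (crop x≈326) is now within about 0.5 mm of the marker's edge (≈331), and the hand is clear. I'll hand it in.

```bash
python3 -c "
from workcell import bot
print(bot.job_done())"
```

```text
the job is handed in; nothing more can be done
None
```

I rolled the wheel in four strokes until the stop's face was level with the red marker's edge: the last view from above measured a 0.2 mm gap (about 0.5 mm by eye, 2 mm allowed). The hand was clear of everything and I handed the job in at about 12 s; no verdict came back.

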